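Seat and hold a round flask in the sprung cradle

TASK

Swing the magnifier's stiff arm away from over the sprung ring cradle and leave its lens standing over the yellow parking pad. Then lift the round flask out of its cork ring, seat it upright in the cradle's metal ring and gently press it down against the springs until the red pointer is in the middle of the green band on the gauge. Finish while holding the flask pressed down there, touching only the flask; keep it upright all along and leave the brown bottle, the white dropper bottle and the timer where they stand.

Things in the scene. Friction and masses are not known exactly. Their poses are not given: they have to be found in the camera images.
- flask_center (a point): Loose round-bottomed glass flask, 124 mm tall, 0.12 kg, fixed blue stopper on top. Point: on its axis, half-way up, 62 mm above its lowest point; z axis up along the neck. Bulb: 66 mm ball centred 29 mm below the point. Straight neck to grip: 22 mm across, 10 to 46 mm above the point; 27 mm lip at 48 to 52 mm. It stands in a cork ring at first.
- rest_ring: Cork ring on the worktop in which the flask stands at first; fixed, 84 mm across, 57 mm hole, 22 mm high; the flask's lowest point stands 6 mm above the worktop. Origin: centre of its underside.
- cradle: Sprung cradle, fixed: round dark foot 128 mm across, three steel posts (tops 80 mm up, 48 mm from the axis), and on its own -x side a white gauge plate (top 82 mm up) with a green band. An aluminium ring with a red pointer slides down the posts on springs. Origin: centre of the foot's underside, on the ring's axis; z up.
- ring_center (a point): Centre of the cradle ring's upper face, 72 mm above the worktop when not pressed; it moves with the ring. The ring is 72 mm across with a 52 mm hole. A flask seated in it has its lowest point 13 mm below this point, so its half-way point is 49 mm above this point.
- cradle_ring (a joint): How far the cradle ring is pressed down, m: 0 at the top, 0.030 at the lower stop. Springs push it up with 4.5 N at the top and 0.3 N more for each mm, so the flask's weight alone does not move it. The pointer is in the green band from 0.013 to 0.023; the middle is 0.018.
- magnifier: Grey round foot (76 mm across) and steel column of the bench magnifier, fixed to the worktop; the column is the vertical axis of the swivelling arm. Origin: centre of the foot's underside, on that axis. The arm lies 133 to 143 mm above the worktop.
- lens_arm (a joint): Angle of the magnifier arm about its column, rad, growing counterclockwise seen from above; about 0 (from -0.2 to 0.2) over the cradle at first, about 2.27 over the parking pad; stops at -0.5 and 2.9. A stiff swivel: it needs about 0.25 N m (2.5 N at the handle) and stays where it is left.
- lens_center (a point): Centre of the round lens (black rim, 92 mm across, 10 mm thick) at the end of the arm, 170 mm from the column's axis and 138 mm above the worktop.
- lens_handle (a point): Point on the axis of the black upright round handle on the magnifier's arm, 174 mm above the worktop, 100 mm from the column's axis, on the line from column to lens. The rod is 16 mm across and stands from 145 mm to 194 mm above the worktop.
- parking_pad (a point): Centre of the top of the yellow parking pad, a disc 64 mm across and 6 mm high, fixed by a flat grey bar to the magnifier's foot, 170 mm from the column's axis.
- brown_bottle: Bystander: small brown bottle with black cap, 34 mm across, 66 mm tall. Origin: centre of its underside.
- dropper: Bystander: small white dropper bottle, 25 mm across, 56 mm tall. Origin: centre of its underside.
- timer: Bystander: white timer lying flat, 62 x 78 x 21 mm. Origin: centre of its underside.

How it is judged:
On the way, in this order (a step that is already met when the one before it is completed fails the run):
1. the lens stands over the parking pad (within 30 mm) and is at rest (horizontal distance between lens_center and parking_pad below 0.03 m and velocity of joint lens_arm between -0.05 and 0.05 rad/s), for 0.2 s.
2. the flask is seated in the cradle ring and the ring is pressed down into the green band (horizontal distance between flask_center and ring_center below 0.01 m and value of joint cradle_ring between 0.012 and 0.024 m and contact force between flask and cradle above 3 N), for 0.2 s.
At the end, for the whole second after the job is handed in: Lens at rest within 30 mm of the pad's centre; flask in the ring (within 10 mm of its axis, half-way point at most 53 mm above it, tilt under 0.15 rad), held by the fingers with the ring 12 to 24 mm down and over 3 N on it; the robot touches neither cradle nor magnifier (all of step 1 and all of step 2 and z of flask_center in the frame of ring_center below 0.053 m and angle between flask_center's own z axis and vertical below 0.15 rad and contact force between the fingers and flask above 1 N and contact force between each of the arm, the fingers and cradle below 0.3 N and contact force between each of the arm, the fingers and magnifier below 0.3 N); the arm keeps its last pose, push and grip.
It fails at once if the flask tips over (more than 0.7 rad) (angle between flask_center's own z axis and vertical above 0.7 rad).
It fails at once if the flask is pressed on the cradle with more than 40 N (contact force between flask and cradle above 40 N).
It fails at once if the small brown bottle is moved by more than 30 mm (distance of brown_bottle from where it was at the start of the episode above 0.03 m).
It fails at once if the white dropper bottle is moved by more than 30 mm (distance of dropper from where it was at the start of the episode above 0.03 m).
It fails at once if the timer is moved by more than 30 mm (distance of timer from where it was at the start of the episode above 0.03 m).
It also fails if it takes over 64 s, if anything falls off the work surface, if the arm or the gripper's body presses on something with over 40 N, if the wrist force passes 120 N, or if a joint passes its speed limit or range.

ROBOT

A 6-joint arm with a two-finger parallel gripper is mounted at the origin on a cart in front of the work surface, level with it; the furniture and walls round the work are solid. World frame = base frame: x ahead of the robot, y to its left, z up, the work surface at z = 0. Lengths are in m, angles in rad, forces in N, time in s.
With the tool pointing down it reaches from about 0.325 to 0.775 m from the base axis. Payload 9.3 kg.
Tool frame: the origin (TCP) lies at the very end of the fingers, on their centre line; the grasp point (between the pads) lies 19 mm behind it; x points along the fingers, y is the direction in which the jaws open and shut, and the axes are right-handed (so a half turn about x gives the same grasp; the last joint's range is limited). The gripper opens to 85 mm and grips with 20 to 120 N. Pads are 22 mm wide; open, the fingers measure 114 mm over their backs; the gripper's body (76 mm by 85 mm) begins 54 mm behind the grasp point. The pads swing forward as they close: fully open they stand 13 mm farther back than shut.
Start: joints at [-1.465, 0.259, 0.021, 1.334, 0, 1.418], TCP at [0.141, -0.532, 0.231] pointing down, gripper open.
Joint ranges: [-3.04, 3.04], [-0.91, 1.82], [-1.04, 1.36], [-1.92, 1.95], [-1.52, 1.45], [-3.14, 3.14]. Speed limits (rad/s): [2.22, 2.22, 2.79, 3.14, 3.14, 3.14].

INTERFACE

Orientations are given as [roll, pitch, yaw] about the fixed x, y, z axes, in that order (R = Rz(yaw) Ry(pitch) Rx(roll)).
In Python, from workcell import manip gives the robot as it stands.
- The arm moves only by the tool arm_command, never from a script. Its argument "deltas" is a list of rows, each an object with "linear": the shift along the tool's x, y, z each as a share of 40 mm, from -1 to 1, a list of three; "rotation": the turn, a rotation vector about the tool's x, y, z each as a share of 5 degrees, from -1 to 1, a list of three; "jaw": the closure, from 0 (fully open) to 1 (shut). A call has exactly 10 rows; each row shifts and turns the pose as measured when the row begins, along the tool's axes as they then stand; what a row does not reach is not made up. A row lasts 1/8 s, in which the tool goes at most 62.5 mm and 10.7 degrees, less where a joint would pass 70% of its speed; a pose out of reach is approached as far as the arm can. A call with a number of a shift or a turn outside -1 to 1 is refused whole. A call with a gripper value outside its range is refused whole. The fingers move at their own pace and stop on an object; "newtons" is the grip in N (left out, the last holds). Time passes only in rows, so rows that do not move let the fingers close, or fill a call up. It gives the time, the measured TCP pose, the force and the opening at its end, in the units of the state.
- manip.get_obs(): the state, without advancing time (a new reading comes with each control period).
- manip.snapshot(name): name is "scene" or "top"; returns a dict with "pixels" (384x512x3 uint8, red, green, blue), "intrinsics" (3x3 intrinsics, pixels), "rvec" (rotation vector, rad) and "tvec" (3), from world to camera coordinates, as OpenCV has them. Camera axes: x right, y down, z forward; pixel columns grow to the right and rows downward; lengths in m; the calibration is good to about 2 mm. A picture is of the moment at which its call begins. There is no depth.
- manip.close_job(): hands the job in, once; it reports no verdict.
The state is a dict: "clock": time; "joint_pos": joint angles; "dq": joint speeds; "effort": joint torques, N m; "tool_pos": TCP position; "orientation": TCP orientation; "force": force on the tool from outside, world axes, zero at the start; "torque": the same for the moment, N m; "width": opening from 0.0 (shut) to 1.0 (fully open).
Only numpy, scipy, OpenCV 4.12 (cv2) and the standard library are available. Lean on these libraries where they do the work, as an engineer would, in place of code of your own. Each camera call takes 0.05 s, during which the arm holds its last target. There are 200 camera calls.

## Working session

There is one attempt and no reset: what is moved stays moved. The work goes in short steps, Python scripts to look and compute and a tool call to move; the robot and the scene stay as the last step left them, time stands still between calls to the robot, and variables do not carry over. Pictures are saved under pics/ and viewed, about 8 in all and at most 12, crops included, and the job is handed in when it is done.

Besides the shell and the picture viewer there is one more tool, called by a JSON object that holds its "api" and its "payload", one argument or row to a line. arm_command: Moves the arm, as the interface text tells. Its arguments: {"type":"object","properties":{"deltas":{"type":"array","items":{"type":"object","properties":{"linear":{"type":"array","items":{"type":"number"}},"rotation":{"type":"array","items":{"type":"number"}},"jaw":{"type":"number"}}}},"newtons":{"type":"number"}},"required":["deltas"]}

```bash
mkdir -p pics && cat > h.py <<'E'
import numpy as np, cv2
from workcell import manip
def snap(n,f=None):
    s=manip.snapshot(n); im=cv2.cvtColor(np.asarray(s['pixels']),cv2.COLOR_RGB2BGR)
    if f: cv2.imwrite('pics/'+f,im)
    K=np.array(s['intrinsics']);R=cv2.Rodrigues(np.array(s['rvec'],float))[0];t=np.array(s['tvec'],float).ravel()
    return im,K,R,t
def ray(c,u,v):
    _,K,R,t=c; d=R.T@np.linalg.inv(K)@np.array([u,v,1.]); return -R.T@t,d
def plane(c,u,v,z):
    o,d=ray(c,u,v); return o+d*(z-o[2])/d[2]
def proj(c,p):
    _,K,R,t=c; q=K@(R@np.array(p,float)+t); return q[:2]/q[2]
E
python3 - <<'E'
from h import *
a=snap('scene');b=snap('top')
cv2.imwrite('pics/a.png',a[0]);cv2.imwrite('pics/b.png',b[0])
for c in (a,b): print(ray(c,256,192),c[1][0])
print(manip.get_obs())
E
```

```text
(array([-0.10223077,  1.14784213,  0.88391434]), array([ 0.38923083, -0.76375501, -0.51502559])) [483.4051466    0.         259.29127867]
(array([ 0.33068203, -0.03007761,  1.28068947]), array([ 0.15609225, -0.01001256, -0.98771855])) [380.21863383   0.         253.40563831]
{'clock': 0.1, 'joint_pos': array([-1.46459782e+00,  2.59132933e-01,  2.08520979e-02,  1.33368818e+00,
        1.34531930e-05,  1.41819259e+00]), 'dq': array([-0.00058528, -0.00101353,  0.00325341,  0.00064834, -0.00090952,
       -0.00102653]), 'effort': array([ 6.74637122e-03, -5.56692445e+01,  3.45072770e+01,  1.16351503e-02,
       -1.79789129e-05,  2.34799359e-06]), 'tool_pos': array([ 0.14072921, -0.53144289,  0.23073391]), 'orientation': array([-1.7348717 ,  1.56962357,  1.66552318]), 'force': array([0.190621  , 0.47198685, 0.51541258]), 'torque': array([-0.02060394,  0.00048077,  0.00359712]), 'width': 0.9999767202849128}
```

View pics/a.png

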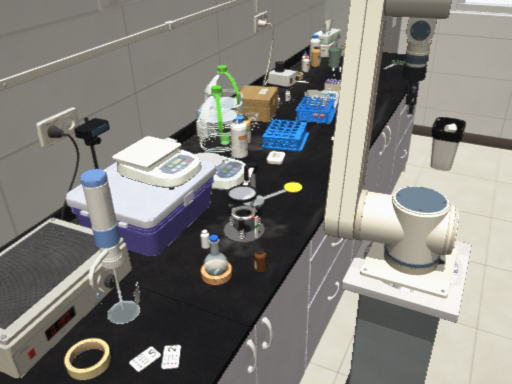

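View pics/b.png

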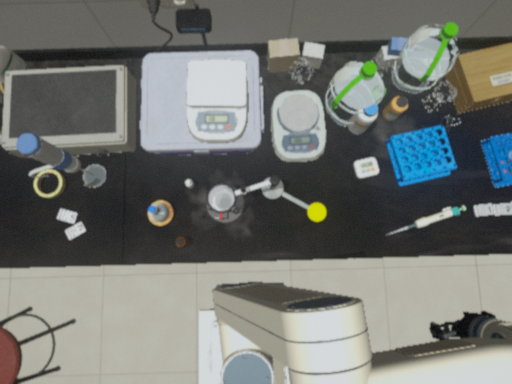

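The views show the flask at top (158,212), cradle with the lens over it at (222,198), magnifier column at (273,188), yellow pad at (317,212), dropper at (189,183), brown bottle at (181,241) and timer at (366,168).

```bash
python3 - <<'E'
from h import *
a=snap('scene');b=snap('top')
c1=cv2.resize(b[0][160:260,135:335],None,fx=4,fy=4,interpolation=cv2.INTER_CUBIC)
c2=cv2.resize(a[0][160:290,180:310],None,fx=4,fy=4,interpolation=cv2.INTER_CUBIC)
cv2.imwrite('pics/c1.png',c1);cv2.imwrite('pics/c2.png',c2)
def blob(c,lo,hi,box):
    x0,y0,x1,y1=box
    m=cv2.inRange(cv2.cvtColor(c[0],cv2.COLOR_BGR2HSV),lo,hi)[y0:y1,x0:x1]
    n,l,s,ce=cv2.connectedComponentsWithStats(m)
    i=1+np.argmax(s[1:,4]); return ce[i]+[x0,y0],s[i,4]
p,n=blob(b,(22,120,120),(35,255,255),(290,190,340,235));print('pad',p,n,plane(b,*p,.006))
p,n=blob(a,(22,120,120),(35,255,255),(270,170,320,205));print('pad scene',p,n,plane(a,*p,.006))
p,n=blob(b,(100,120,40),(125,255,255),(140,190,180,230));print('stopper',p,n,plane(b,*p,.125))
q,n=blob(a,(100,120,40),(125,255,255),(200,228,225,250));print('stopper',q,n,plane(a,*q,.125))
p,n=blob(b,(8,60,80),(22,255,255),(140,190,180,235));print('cork',p,n,plane(b,*p,.022))
for c in(a,b): print(proj(c,(0,0,0)),proj(c,(.5,0,0)),proj(c,(.5,.1,0)))
E
```

```text
pad [316.5224359 211.625    ] 312 [ 0.45970397 -0.24473009  0.006     ]
pad scene [292.68666667 186.56666667] 150 [ 0.45801903 -0.24203841  0.006     ]
stopper [150.79487179 208.43589744] 39 [0.47127124 0.2811357  0.125     ]
stopper [213.44067797 237.23728814] 59 [0.47118794 0.27682708 0.125     ]
cork [162.93726937 213.88191882] 271 [0.46449541 0.26825692 0.022     ]
[409.12338774 261.13114652] [251.93816654 219.94565185] [237.35486616 236.64787166]
[247.22500887 357.50242539] [243.60076422 201.95838725] [214.15534672 202.7570491 ]
```

View pics/c1.png

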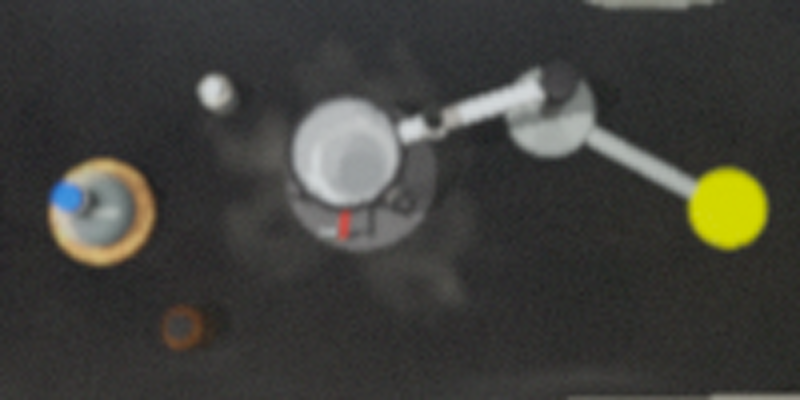

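View pics/c2.png

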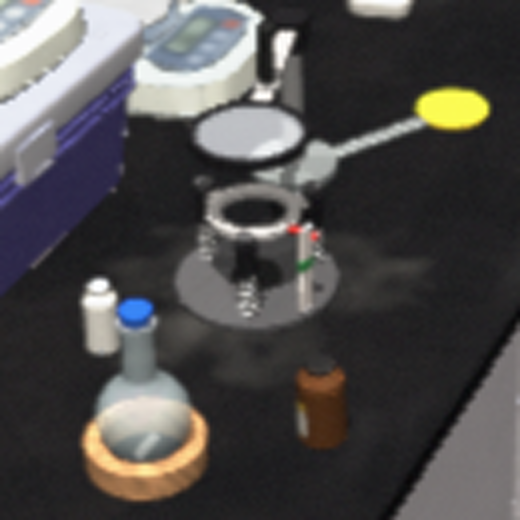

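```bash
cat > m.py <<'E'
from h import *
a=snap('scene');b=snap('top')
f=lambda x,y:(135+(x+.5)/4-.5,160+(y+.5)/4-.5)
g=lambda x,y:(180+(x+.5)/4-.5,160+(y+.5)/4-.5)
for n,(x,y),z in [('lens',(346,153),.143),('magfoot',(551,112),.008),('cradlefoot',(362,176),.008),('handle top',(432,120),.194),('cork',(102,212),.022),('brown',(183,328),.04),('dropper',(216,92),.05)]:
    print(n,plane(b,*f(x,y),z).round(4))
for n,(x,y),z in [('lens',(249,132),.143),('magfoot',(308,162),.008),('cradlefoot',(257,278),.008),('ring',(254,210),.072),('cork',(146,440),.022),('brown',(322,430),.0),('dropper',(102,345),.0),('handle top',(270,22),.194)]:
    print('S',n,plane(a,*g(x,y),z).round(4))
h=cv2.cvtColor(b[0],cv2.COLOR_BGR2HSV)
m=cv2.inRange(h,(8,60,80),(22,255,255))[190:235,140:180]
p=np.argwhere(m)[:,::-1].astype(np.int32)
hu=cv2.convexHull(p)
(cx,cy),(w,hh),an=cv2.fitEllipse(hu); print('cork ell',cx+140,cy+190,w,hh,plane(b,cx+140,cy+190,.02))
E
python3 m.py
```

```text
lens [0.4954 0.0643 0.143 ]
magfoot [ 0.5453 -0.099   0.008 ]
cradlefoot [0.495  0.0622 0.008 ]
handle top [ 0.5104 -0.0026  0.194 ]
cork [0.4689 0.2776 0.022 ]
brown [0.3709 0.2066 0.04  ]
dropper [0.5625 0.1782 0.05  ]
S lens [0.4944 0.0696 0.143 ]
S magfoot [ 0.5339 -0.1036  0.008 ]
S cradlefoot [0.4947 0.0661 0.008 ]
S ring [0.4944 0.0669 0.072 ]
S cork [0.4662 0.2843 0.022 ]
S brown [0.3732 0.2008 0.    ]
S dropper [ 0.5661  0.1815 -0.    ]
S handle top [ 0.5145 -0.0071  0.194 ]
cork ell 160.0153522491455 212.62710571289062 26.480911254882812 27.557710647583008 [0.46916667 0.27850066 0.02      ]
```

```bash
cat >> h.py <<'E'
from scipy.spatial.transform import Rotation as Ro
def state():
    o=manip.get_obs(); R=Ro.from_euler('xyz',o['orientation']).as_matrix()
    return o,R,np.degrees(np.arctan2(R[1,1],R[0,1]))
def rows(tgt,psi,n=None,start=None):
    """straight move to tgt with jaw direction psi (deg): n rows, linear in tool axes /40mm, rot about tool x /5deg"""
    o,R,p0=state(); d=np.array(tgt)-o['tool_pos']; dp=(psi-p0+180)%360-180
    if n is None: n=int(np.ceil(max(np.linalg.norm(d)/.040,abs(dp)/4.5)))
    print('n',n,'world d',d.round(4),'dpsi',round(dp,1),'tilt',np.degrees(np.arccos(-R[2,0])).round(2))
    for k in range(n):
        ps=np.radians(p0+dp*k/n); w=d/n/.04
        print([round(-w[2],2),round(w[0]*np.cos(ps)+w[1]*np.sin(ps),2),round(w[0]*np.sin(ps)-w[1]*np.cos(ps),2)],round(-dp/n/5,2))
E
python3 - <<'E'
from h import *
o,R,p=state();print(R.round(3),p,np.degrees(o['joint_pos']).round(1))
rows((.515,-.003,.24),16)
rows((.515,-.003,.24),-164)
E
```

```text
[[-0.     0.256 -0.967]
 [ 0.    -0.967 -0.256]
 [-1.    -0.    -0.   ]] -75.17336513951285 [-83.9  14.8   1.2  76.4  -0.   81.3]
n 21 world d [0.3743 0.5286 0.0089] dpsi 91.2 tilt 0.02
[np.float64(-0.01), np.float64(-0.49), np.float64(-0.59)] -0.87
[np.float64(-0.01), np.float64(-0.45), np.float64(-0.63)] -0.87
[np.float64(-0.01), np.float64(-0.4), np.float64(-0.66)] -0.87
[np.float64(-0.01), np.float64(-0.35), np.float64(-0.69)] -0.87
[np.float64(-0.01), np.float64(-0.3), np.float64(-0.71)] -0.87
[np.float64(-0.01), np.float64(-0.24), np.float64(-0.73)] -0.87
[np.float64(-0.01), np.float64(-0.18), np.float64(-0.75)] -0.87
[np.float64(-0.01), np.float64(-0.13), np.float64(-0.76)] -0.87
[np.float64(-0.01), np.float64(-0.07), np.float64(-0.77)] -0.87
[np.float64(-0.01), np.float64(-0.01), np.float64(-0.77)] -0.87
[np.float64(-0.01), np.float64(0.05), np.float64(-0.77)] -0.87
[np.float64(-0.01), np.float64(0.11), np.float64(-0.76)] -0.87
[np.float64(-0.01), np.float64(0.16), np.float64(-0.75)] -0.87
[np.float64(-0.01), np.float64(0.22), np.float64(-0.74)] -0.87
[np.float64(-0.01), np.f
[... 1019 characters left out ...]
float64(-0.2)] 0.89
[np.float64(-0.01), np.float64(-0.8), np.float64(-0.14)] 0.89
[np.float64(-0.01), np.float64(-0.81), np.float64(-0.08)] 0.89
[np.float64(-0.01), np.float64(-0.81), np.float64(-0.02)] 0.89
[np.float64(-0.01), np.float64(-0.81), np.float64(0.04)] 0.89
[np.float64(-0.01), np.float64(-0.8), np.float64(0.11)] 0.89
[np.float64(-0.01), np.float64(-0.79), np.float64(0.17)] 0.89
[np.float64(-0.01), np.float64(-0.78), np.float64(0.23)] 0.89
[np.float64(-0.01), np.float64(-0.76), np.float64(0.29)] 0.89
[np.float64(-0.01), np.float64(-0.73), np.float64(0.35)] 0.89
[np.float64(-0.01), np.float64(-0.7), np.float64(0.4)] 0.89
[np.float64(-0.01), np.float64(-0.67), np.float64(0.46)] 0.89
```

{"api": "arm_command", "payload": {
  "deltas": [
    {"linear":[0,-0.49,-0.59],"rotation":[-0.9,0,0],"jaw":0},
    {"linear":[0,-0.45,-0.63],"rotation":[-0.9,0,0],"jaw":0},
    {"linear":[0,-0.4,-0.66],"rotation":[-0.9,0,0],"jaw":0},
    {"linear":[0,-0.35,-0.69],"rotation":[-0.9,0,0],"jaw":0},
    {"linear":[0,-0.3,-0.71],"rotation":[-0.9,0,0],"jaw":0},
    {"linear":[0,-0.24,-0.73],"rotation":[-0.9,0,0],"jaw":0},
    {"linear":[0,-0.18,-0.75],"rotation":[-0.9,0,0],"jaw":0},
    {"linear":[0,-0.13,-0.76],"rotation":[-0.9,0,0],"jaw":0},
    {"linear":[0,-0.07,-0.77],"rotation":[-0.9,0,0],"jaw":0},
    {"linear":[0,0,-0.77],"rotation":[-0.9,0,0],"jaw":0}
  ],
  "newtons": 30
}}

```text
clock: 1.55
tool_pos: [0.3171, -0.2695, 0.2305]
orientation: [-3.129, 1.57, 1.078]
force: [0.6, -0.1, -0.1]
width: 1.001
```

```bash
python3 - <<'E'
from h import *
rows((.515,-.003,.23),16)
E
```

```text
n 10 world d [ 0.1979  0.2665 -0.0005] dpsi 44.9 tilt 0.05
[np.float64(0.0), np.float64(0.11), np.float64(-0.82)] -0.9
[np.float64(0.0), np.float64(0.17), np.float64(-0.81)] -0.9
[np.float64(0.0), np.float64(0.24), np.float64(-0.79)] -0.9
[np.float64(0.0), np.float64(0.3), np.float64(-0.77)] -0.9
[np.float64(0.0), np.float64(0.36), np.float64(-0.75)] -0.9
[np.float64(0.0), np.float64(0.42), np.float64(-0.72)] -0.9
[np.float64(0.0), np.float64(0.47), np.float64(-0.68)] -0.9
[np.float64(0.0), np.float64(0.52), np.float64(-0.64)] -0.9
[np.float64(0.0), np.float64(0.57), np.float64(-0.6)] -0.9
[np.float64(0.0), np.float64(0.62), np.float64(-0.55)] -0.9
```

{"api": "arm_command", "payload": {
  "deltas": [
    {"linear":[0,0.11,-0.82],"rotation":[-0.9,0,0],"jaw":0},
    {"linear":[0,0.17,-0.81],"rotation":[-0.9,0,0],"jaw":0},
    {"linear":[0,0.24,-0.79],"rotation":[-0.9,0,0],"jaw":0},
    {"linear":[0,0.3,-0.77],"rotation":[-0.9,0,0],"jaw":0},
    {"linear":[0,0.36,-0.75],"rotation":[-0.9,0,0],"jaw":0},
    {"linear":[0,0.42,-0.72],"rotation":[-0.9,0,0],"jaw":0},
    {"linear":[0,0.47,-0.68],"rotation":[-0.9,0,0],"jaw":0},
    {"linear":[0,0.52,-0.64],"rotation":[-0.9,0,0],"jaw":0},
    {"linear":[0,0.57,-0.6],"rotation":[-0.9,0,0],"jaw":0},
    {"linear":[0,0.62,-0.55],"rotation":[-0.9,0,0],"jaw":0}
  ]
}}

```text
clock: 2.8
tool_pos: [0.5169, 0.0086, 0.2316]
orientation: [0.992, 1.568, -0.272]
force: [0.3, 0.2, -0.9]
width: 0.997
```

```bash
python3 - <<'E'
from h import *
rows((.515,-.003,.162),16)
a=snap('scene')
print(proj(a,(.515,-.003,.19)))
cv2.imwrite('pics/d.png',cv2.resize(a[0][120:240,190:320],None,fx=4,fy=4,interpolation=cv2.INTER_CUBIC))
E
```

```text
n 2 world d [-0.0019 -0.0116 -0.0696] dpsi -1.6 tilt 0.15
[np.float64(0.87), np.float64(-0.07), np.float64(0.13)] 0.16
[np.float64(0.87), np.float64(-0.06), np.float64(0.13)] 0.16
[246.41506973 166.82744857]
```

View pics/d.png

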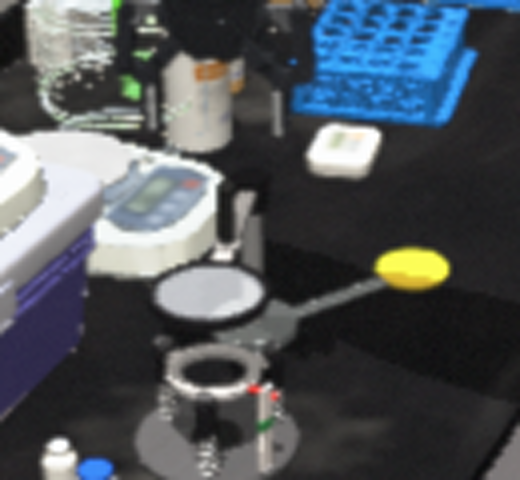

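The arm hovers over the handle: its top is at crop (227,180), within 2 px of the predicted position, and the finger tips sit on either side at (152,100) and (278,112). I'll descend and grip.

{"api": "arm_command", "payload": {
  "deltas": [
    {"linear":[0.45,-0.04,0.08],"rotation":[0.1,0,0],"jaw":0},
    {"linear":[0.45,-0.04,0.08],"rotation":[0.1,0,0],"jaw":0},
    {"linear":[0.45,-0.03,0.06],"rotation":[0.1,0,0],"jaw":0},
    {"linear":[0.4,-0.02,0.04],"rotation":[0,0,0],"jaw":0},
    {"linear":[0,0,0],"rotation":[0,0,0],"jaw":0.5},
    {"linear":[0,0,0],"rotation":[0,0,0],"jaw":1},
    {"linear":[0,0,0],"rotation":[0,0,0],"jaw":1},
    {"linear":[0,0,0],"rotation":[0,0,0],"jaw":1},
    {"linear":[0,0,0],"rotation":[0,0,0],"jaw":1},
    {"linear":[0,0,0],"rotation":[0,0,0],"jaw":1}
  ],
  "newtons": 30
}}

```text
clock: 4.1
tool_pos: [0.5181, 0.0009, 0.1608]
orientation: [1.365, 1.566, 0.082]
force: [0.4, -0.5, -1.7]
width: 0.175
```

```bash
cat >> h.py <<'E'
def arc(C,phi1,n,r=None):
    """n rows round C from the present angle to phi1 (deg), jaw kept tangential (psi=phi-90)"""
    o,R,p=state(); v=o['tool_pos'][:2]-C; ph=np.degrees(np.arctan2(v[1],v[0]))%360; r0=np.hypot(*v); r=r or r0
    print('phi',ph.round(1),'r',r0.round(4),'psi',round(p,1),'F',o['force'].round(1),o['tool_pos'].round(4),'w',round(o['width'],3))
    st=(phi1-ph)/n; chord=2*r*np.sin(np.radians(st/2))
    print('per row deg',st,'-> y',chord*np.cos(np.radians(st/2))/.04,'z(inward)',chord*np.sin(np.radians(st/2))/.04,'rot',-st/5)
E
python3 - <<'E'
from h import *
arc((.543,-.100),240,30)
E
```

```text
phi 103.8 r 0.1039 psi 16.5 F [ 0.4 -0.5 -1.7] [0.5181 0.0009 0.1608] w 0.175
per row deg 4.538557390595345 -> y 0.20553539434600845 z(inward) 0.008144773188866706 rot -0.907711478119069
```

{"api": "arm_command", "payload": {
  "deltas": [
    {"linear":[0,-0.2,0.01],"rotation":[-0.9,0,0],"jaw":1},
    {"linear":[0,-0.2,0.01],"rotation":[-0.9,0,0],"jaw":1},
    {"linear":[0,-0.2,0.01],"rotation":[-0.9,0,0],"jaw":1},
    {"linear":[0,-0.2,0.01],"rotation":[-0.9,0,0],"jaw":1},
    {"linear":[0,-0.2,0.01],"rotation":[-0.9,0,0],"jaw":1},
    {"linear":[0,-0.2,0.01],"rotation":[-0.9,0,0],"jaw":1},
    {"linear":[0,-0.2,0.01],"rotation":[-0.9,0,0],"jaw":1},
    {"linear":[0,-0.2,0.01],"rotation":[-0.9,0,0],"jaw":1},
    {"linear":[0,-0.2,0.01],"rotation":[-0.9,0,0],"jaw":1},
    {"linear":[0,-0.2,0.01],"rotation":[-0.9,0,0],"jaw":1}
  ]
}}

```text
clock: 5.35
tool_pos: [0.4573, -0.0483, 0.1607]
orientation: [1.099, 1.563, 0.628]
force: [1.4, 0.7, -2.2]
width: 0.181
```

```bash
python3 - <<'E'
from h import *
arc((.543,-.100),240,20)
E
```

```text
phi 148.9 r 0.1001 psi 63.0 F [ 1.4  0.7 -2.2] [ 0.4573 -0.0483  0.1607] w 0.181
per row deg 4.5543565661239995 -> y 0.1987112747705901 z(inward) 0.007901793321810645 rot -0.9108713132247999
```

{"api": "arm_command", "payload": {
  "deltas": [
    {"linear":[0,-0.2,0],"rotation":[-0.8,0,0],"jaw":1},
    {"linear":[0,-0.2,0],"rotation":[-0.8,0,0],"jaw":1},
    {"linear":[0,-0.2,0],"rotation":[-0.8,0,0],"jaw":1},
    {"linear":[0,-0.2,0.01],"rotation":[-0.9,0,0],"jaw":1},
    {"linear":[0,-0.2,0.01],"rotation":[-0.9,0,0],"jaw":1},
    {"linear":[0,-0.2,0.01],"rotation":[-0.9,0,0],"jaw":1},
    {"linear":[0,-0.2,0.01],"rotation":[-0.9,0,0],"jaw":1},
    {"linear":[0,-0.2,0.01],"rotation":[-0.9,0,0],"jaw":1},
    {"linear":[0,-0.2,0.01],"rotation":[-0.9,0,0],"jaw":1},
    {"linear":[0,-0.2,0.01],"rotation":[-0.9,0,0],"jaw":1}
  ]
}}

```text
clock: 6.6
tool_pos: [0.45, -0.1252, 0.1607]
orientation: [0.52, 1.558, 0.837]
force: [0.9, 2.0, -1.2]
width: 0.179
```

```bash
python3 - <<'E'
from h import *
arc((.543,-.100),240,10)
E
```

```text
phi 195.1 r 0.0963 psi 108.2 F [ 0.9  2.  -1.2] [ 0.45   -0.1252  0.1607] w 0.179
per row deg 4.485196197659138 -> y 0.18834737778155317 z(inward) 0.007375819053794933 rot -0.8970392395318276
```

{"api": "arm_command", "payload": {
  "deltas": [
    {"linear":[0,-0.2,-0.02],"rotation":[-0.8,0,0],"jaw":1},
    {"linear":[0,-0.2,-0.02],"rotation":[-0.8,0,0],"jaw":1},
    {"linear":[0,-0.2,-0.01],"rotation":[-0.9,0,0],"jaw":1},
    {"linear":[0,-0.2,0],"rotation":[-0.9,0,0],"jaw":1},
    {"linear":[0,-0.2,0],"rotation":[-0.9,0,0],"jaw":1},
    {"linear":[0,-0.2,0],"rotation":[-0.9,0,0],"jaw":1},
    {"linear":[0,-0.2,0],"rotation":[-0.9,0,0],"jaw":1},
    {"linear":[0,-0.2,0],"rotation":[-0.9,0,0],"jaw":1},
    {"linear":[0,-0.17,0],"rotation":[-0.7,0,0],"jaw":1},
    {"linear":[0,0,0],"rotation":[0,0,0],"jaw":1}
  ]
}}

```text
clock: 7.85
tool_pos: [0.4917, -0.1797, 0.1607]
orientation: [-0.062, 1.548, 0.952]
force: [3.1, -1.4, -2.0]
width: 0.181
```

```bash
python3 - <<'E'
from h import *
arc((.543,-.100),240,10)
b=snap('top')
print(proj(b,(.459,-.2435,.143)),proj(b,(.459,-.2435,.006)))
cv2.imwrite('pics/e.png',cv2.resize(b[0][150:250,200:400],None,fx=4,fy=4,interpolation=cv2.INTER_CUBIC))
E
```

```text
phi 237.2 r 0.0948 psi 148.1 F [ 3.1 -1.4 -2. ] [ 0.4917 -0.1797  0.1607] w 0.181
per row deg 0.2780925422333638 -> y 0.011501151351890695 z(inward) 2.7911224213573168e-05 rot -0.055618508446672765
[323.53833039 207.07355003] [316.16845998 211.84318629]
```

View pics/e.png

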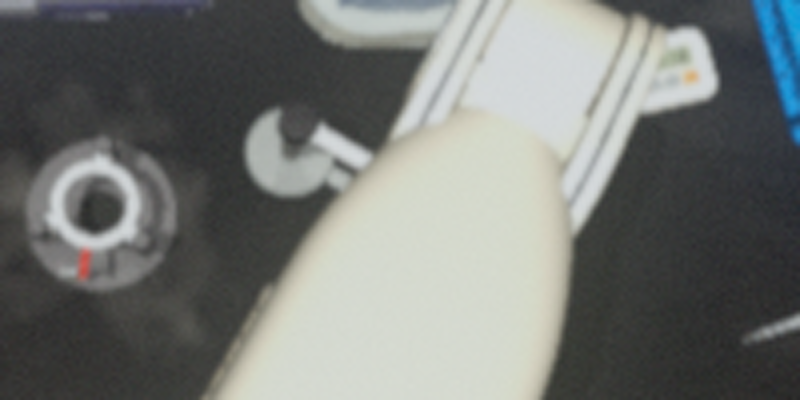

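{"api": "arm_command", "payload": {
  "deltas": [
    {"linear":[0,0,0],"rotation":[0,0,0],"jaw":0.5},
    {"linear":[0,0,0],"rotation":[0,0,0],"jaw":0},
    {"linear":[0,0,0],"rotation":[0,0,0],"jaw":0},
    {"linear":[0,0,0],"rotation":[0,0,0],"jaw":0},
    {"linear":[-0.3,0,0],"rotation":[0,0,0],"jaw":0},
    {"linear":[-0.6,0,0],"rotation":[0,0,0],"jaw":0},
    {"linear":[-0.7,0,0],"rotation":[0,0,0],"jaw":0},
    {"linear":[-0.6,0,0],"rotation":[0,0,0],"jaw":0},
    {"linear":[0,0,0],"rotation":[0,0,0],"jaw":0},
    {"linear":[0,0,0],"rotation":[0,0,0],"jaw":0}
  ]
}}

```text
clock: 9.15
tool_pos: [0.4895, -0.1808, 0.2549]
orientation: [-0.137, 1.547, 0.874]
force: [0.3, 0.3, -0.2]
width: 1.0
```

```bash
cat >> h.py <<'E'
def tilt():
    o,R,p=state(); v=R.T@np.cross(R[:,0],[0,0,-1]); print('tilt fix (share of 5deg, tool axes)',(np.degrees(v)/5).round(2),'F',o['force'].round(1),'pos',o['tool_pos'].round(4),'psi',round(p,1),'w',round(o['width'],3))
E
python3 - <<'E'
from h import *
tilt()
a=snap('scene');b=snap('top')
f=lambda x,y:(200+(x+.5)/4-.5,150+(y+.5)/4-.5)
print('ring',plane(b,*f(96,206),.072),'foot',plane(b,*f(101,215),.008))
# bright ring, both views
for c,(x0,y0,x1,y1) in ((b,(205,180,245,225)),):
    g=cv2.cvtColor(c[0],cv2.COLOR_BGR2GRAY)[y0:y1,x0:x1]; m=(g>150).astype(np.uint8)
    ct=max(cv2.findContours(m,cv2.RETR_EXTERNAL,2)[0],key=cv2.contourArea); e=cv2.fitEllipse(ct)
    print(e,plane(c,e[0][0]+x0,e[0][1]+y0,.072))
q=proj(a,(.459,-.2435,.138));print(q,proj(a,(.459,-.2435,.006)))
rows((.469,.278,.20),148)
cv2.imwrite('pics/f.png',cv2.resize(a[0][130:290,180:340],None,fx=3.5,fy=3.5,interpolation=cv2.INTER_CUBIC))
E
```

```text
tilt fix (share of 5deg, tool axes) [0.   0.27 0.04] F [ 0.3  0.3 -0.2] pos [ 0.4895 -0.1808  0.2549] psi 147.9 w 1.0
ring [0.4949254  0.06227467 0.072     ] foot [0.49585299 0.06306272 0.008     ]
((18.119672775268555, 20.657590866088867), (22.783891677856445, 23.43753433227539), 64.49972534179688) [0.49648147 0.06387248 0.072     ]
[293.26287214 153.28470592] [292.59011502 186.32198518]
n 12 world d [-0.0204  0.4588 -0.0547] dpsi 0.1 tilt 1.34
[np.float64(0.11), np.float64(0.54), np.float64(0.79)] -0.0
[np.float64(0.11), np.float64(0.54), np.float64(0.79)] -0.0
[np.float64(0.11), np.float64(0.54), np.float64(0.79)] -0.0
[np.float64(0.11), np.float64(0.54), np.float64(0.79)] -0.0
[np.float64(0.11), np.float64(0.54), np.float64(0.79)] -0.0
[np.float64(0.11), np.float64(0.54), np.float64(0.79)] -0.0
[np.float64(0.11), np.float64(0.54), np.float64(0.79)] -0.0
[np.float64(0.11), np.float64(0.54), np.float64(0.79)] -0.0
[np.float64(0.11), np.float64(0.54), np.float64(0.79)] -0.0
[np.float64(0.11), np.float64(0.54), np.float64(0.79)] -0.0
[np.float64(0.11), np.float64(0.54), np.float64(0.79)] -0.0
[np.float64(0.11), np.float64(0.54), np.float64(0.79)] -0.0
```

View pics/f.png

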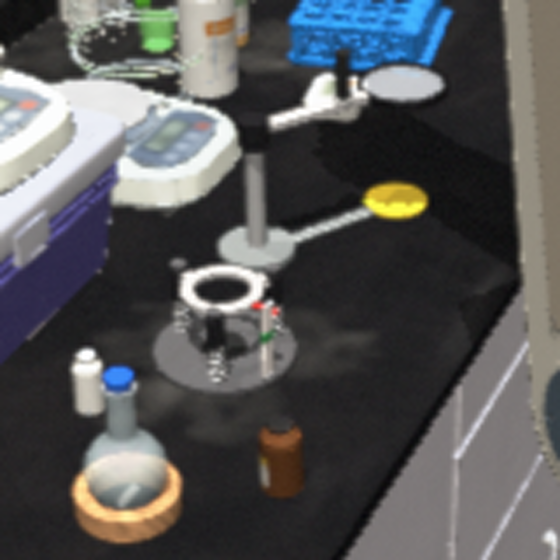

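The lens now stands over the pad: its centre is at crop (404,84), about 2 px (roughly 5 mm) from the target. The cradle ring at crop (224,290) is free. Next, the flask.

{"api": "arm_command", "payload": {
  "deltas": [
    {"linear":[0.05,0.65,0.95],"rotation":[0,0.15,0.02],"jaw":0},
    {"linear":[0.1,0.65,0.95],"rotation":[0,0.12,0.02],"jaw":0},
    {"linear":[0.15,0.65,0.95],"rotation":[0,0,0],"jaw":0},
    {"linear":[0.15,0.65,0.95],"rotation":[0,0,0],"jaw":0},
    {"linear":[0.15,0.65,0.95],"rotation":[0,0,0],"jaw":0},
    {"linear":[0.15,0.65,0.95],"rotation":[0,0,0],"jaw":0},
    {"linear":[0.15,0.65,0.95],"rotation":[0,0,0],"jaw":0},
    {"linear":[0.15,0.65,0.95],"rotation":[0,0,0],"jaw":0},
    {"linear":[0.15,0.6,0.9],"rotation":[0,0,0],"jaw":0},
    {"linear":[0.1,0.3,0.5],"rotation":[0,0,0],"jaw":0}
  ]
}}

```text
clock: 10.5
tool_pos: [0.4707, 0.2656, 0.1949]
orientation: [2.167, 1.558, -3.11]
force: [0.5, 0.4, -0.4]
width: 1.001
```

```bash
python3 - <<'E'
from h import *
tilt()
rows((.469,.278,.079),148,6)
E
```

```text
tilt fix (share of 5deg, tool axes) [-0.   -0.08 -0.12] F [ 0.5  0.4 -0.4] pos [0.4707 0.2656 0.1949] psi 147.7 w 1.001
n 6 world d [-0.0017  0.0124 -0.1159] dpsi 0.3 tilt 0.72
[np.float64(0.48), np.float64(0.03), np.float64(0.04)] -0.01
[np.float64(0.48), np.float64(0.03), np.float64(0.04)] -0.01
[np.float64(0.48), np.float64(0.03), np.float64(0.04)] -0.01
[np.float64(0.48), np.float64(0.03), np.float64(0.04)] -0.01
[np.float64(0.48), np.float64(0.03), np.float64(0.04)] -0.01
[np.float64(0.48), np.float64(0.03), np.float64(0.04)] -0.01
```

{"api": "arm_command", "payload": {
  "deltas": [
    {"linear":[0.2,0.1,0.15],"rotation":[0,-0.08,-0.12],"jaw":0},
    {"linear":[0.3,0.08,0.1],"rotation":[0,0,0],"jaw":0},
    {"linear":[0.4,0,0],"rotation":[0,0,0],"jaw":0},
    {"linear":[0.4,0,0],"rotation":[0,0,0],"jaw":0},
    {"linear":[0.4,0,0],"rotation":[0,0,0],"jaw":0},
    {"linear":[0.4,0,0],"rotation":[0,0,0],"jaw":0},
    {"linear":[0.4,0,0],"rotation":[0,0,0],"jaw":0},
    {"linear":[0.3,0,0],"rotation":[0,0,0],"jaw":0},
    {"linear":[0,0,0],"rotation":[0,0,0],"jaw":0},
    {"linear":[0,0,0],"rotation":[0,0,0],"jaw":0}
  ]
}}

```text
clock: 11.75
tool_pos: [0.4674, 0.2718, 0.0732]
orientation: [2.798, 1.564, -2.484]
force: [-0.7, -0.3, 0.9]
width: 1.002
```

```bash
python3 - <<'E'
from h import *
tilt()
rows((.469,.278,.079),148,1)
a=snap('scene');b=snap('top')
A=a[0][200:300,160:280];cv2.imwrite('pics/g.png',cv2.resize(A,None,fx=5,fy=5,interpolation=cv2.INTER_CUBIC))
E
```

```text
tilt fix (share of 5deg, tool axes) [-0.   -0.07 -0.02] F [-0.7 -0.3  0.9] pos [0.4674 0.2718 0.0732] psi 147.4 w 1.002
n 1 world d [0.0016 0.0062 0.0058] dpsi 0.6 tilt 0.37
[np.float64(-0.15), np.float64(0.05), np.float64(0.15)] -0.13
```

View pics/g.png

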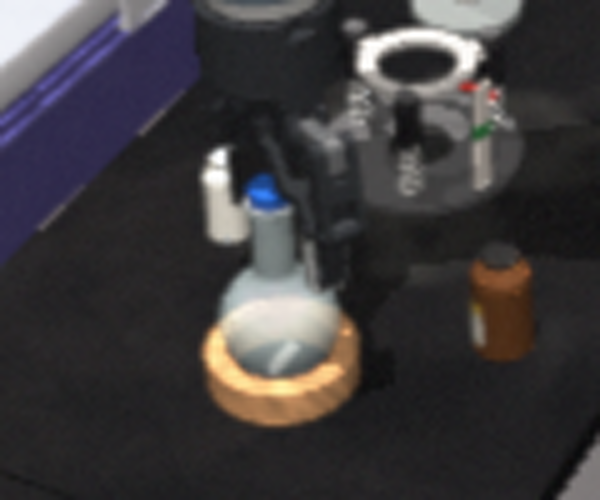

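Still standing: the neck is at crop (270,240) with the fingers open on either side. The correction is small, then grip.

{"api": "arm_command", "payload": {
  "deltas": [
    {"linear":[-0.15,0.05,0.15],"rotation":[-0.1,-0.07,0],"jaw":0},
    {"linear":[0,0,0],"rotation":[0,0,0],"jaw":0.3},
    {"linear":[0,0,0],"rotation":[0,0,0],"jaw":0.5},
    {"linear":[0,0,0],"rotation":[0,0,0],"jaw":0.6},
    {"linear":[0,0,0],"rotation":[0,0,0],"jaw":0.7},
    {"linear":[0,0,0],"rotation":[0,0,0],"jaw":0.8},
    {"linear":[0,0,0],"rotation":[0,0,0],"jaw":1},
    {"linear":[0,0,0],"rotation":[0,0,0],"jaw":1},
    {"linear":[0,0,0],"rotation":[0,0,0],"jaw":1},
    {"linear":[0,0,0],"rotation":[0,0,0],"jaw":1}
  ],
  "newtons": 50
}}

```text
clock: 13.1
tool_pos: [0.4696, 0.2792, 0.081]
orientation: [0.285, 1.568, 1.296]
force: [-1.1, 1.2, 1.5]
width: 0.274
```

```bash
python3 - <<'E'
from h import *
tilt()
E
```

```text
tilt fix (share of 5deg, tool axes) [-0.    0.03 -0.01] F [-1.1  1.2  1.5] pos [0.4696 0.2792 0.081 ] psi 147.9 w 0.274
```

{"api": "arm_command", "payload": {
  "deltas": [
    {"linear":[-0.1,0,0],"rotation":[0,0,0],"jaw":1},
    {"linear":[-0.2,0,0],"rotation":[0,0,0],"jaw":1},
    {"linear":[-0.3,0,0],"rotation":[0,0,0],"jaw":1},
    {"linear":[-0.3,0,0],"rotation":[0,0,0],"jaw":1},
    {"linear":[-0.4,0,0],"rotation":[0,0,0],"jaw":1},
    {"linear":[-0.4,0,0],"rotation":[0,0,0],"jaw":1},
    {"linear":[-0.4,0,0],"rotation":[0,0,0],"jaw":1},
    {"linear":[-0.3,0,0],"rotation":[0,0,0],"jaw":1},
    {"linear":[-0.2,0,0],"rotation":[0,0,0],"jaw":1},
    {"linear":[0,0,0],"rotation":[0,0,0],"jaw":1}
  ]
}}

```text
clock: 14.35
tool_pos: [0.4696, 0.2787, 0.1932]
orientation: [-0.14, 1.566, 0.871]
force: [-0.6, -0.6, -2.2]
width: 0.272
```

```bash
python3 - <<'E'
from h import *
tilt()
rows((.495,.064,.185),148,9)
E
```

```text
tilt fix (share of 5deg, tool axes) [0.   0.05 0.01] F [-0.6 -0.6 -2.2] pos [0.4696 0.2787 0.1932] psi 147.9 w 0.272
n 9 world d [ 0.0254 -0.2147 -0.0082] dpsi 0.1 tilt 0.25
[np.float64(0.02), np.float64(-0.38), np.float64(-0.47)] -0.0
[np.float64(0.02), np.float64(-0.38), np.float64(-0.47)] -0.0
[np.float64(0.02), np.float64(-0.38), np.float64(-0.47)] -0.0
[np.float64(0.02), np.float64(-0.38), np.float64(-0.47)] -0.0
[np.float64(0.02), np.float64(-0.38), np.float64(-0.47)] -0.0
[np.float64(0.02), np.float64(-0.38), np.float64(-0.47)] -0.0
[np.float64(0.02), np.float64(-0.38), np.float64(-0.47)] -0.0
[np.float64(0.02), np.float64(-0.38), np.float64(-0.47)] -0.0
[np.float64(0.02), np.float64(-0.38), np.float64(-0.47)] -0.0
```

{"api": "arm_command", "payload": {
  "deltas": [
    {"linear":[0,-0.2,-0.25],"rotation":[0,0.05,0],"jaw":1},
    {"linear":[0,-0.4,-0.5],"rotation":[0,0,0],"jaw":1},
    {"linear":[0,-0.4,-0.5],"rotation":[0,0,0],"jaw":1},
    {"linear":[0,-0.4,-0.5],"rotation":[0,0,0],"jaw":1},
    {"linear":[0,-0.4,-0.5],"rotation":[0,0,0],"jaw":1},
    {"linear":[0,-0.4,-0.5],"rotation":[0,0,0],"jaw":1},
    {"linear":[0,-0.4,-0.5],"rotation":[0,0,0],"jaw":1},
    {"linear":[0,-0.4,-0.5],"rotation":[0,0,0],"jaw":1},
    {"linear":[0,-0.3,-0.37],"rotation":[0,0,0],"jaw":1},
    {"linear":[0,0,0],"rotation":[0,0,0],"jaw":1}
  ]
}}

```text
clock: 15.6
tool_pos: [0.4912, 0.0558, 0.1875]
orientation: [2.527, 1.558, -2.746]
force: [0.8, 1.0, -1.9]
width: 0.273
```

```bash
python3 - <<'E'
from h import *
tilt()
rows((.495,.064,.140),148,6)
a=snap('scene')
print('ring px',proj(a,(.495,.064,.072)),'flask bottom/top px if at TCP', [proj(a,np.r_[state()[0]['tool_pos'][:2],state()[0]['tool_pos'][2]-.013+k]) for k in (-.062,.04,.062)])
cv2.imwrite('pics/i.png',cv2.resize(a[0][150:250,180:300],None,fx=5,fy=5,interpolation=cv2.INTER_CUBIC))
E
```

```text
tilt fix (share of 5deg, tool axes) [-0.   -0.12 -0.08] F [ 0.8  1.  -1.9] pos [0.4912 0.0558 0.1875] psi 147.8 w 0.273
n 6 world d [ 0.0038  0.0082 -0.0475] dpsi 0.2 tilt 0.7
[np.float64(0.2), np.float64(0.0), np.float64(0.04)] -0.01
[np.float64(0.2), np.float64(0.0), np.float64(0.04)] -0.01
[np.float64(0.2), np.float64(0.0), np.float64(0.04)] -0.01
[np.float64(0.2), np.float64(0.0), np.float64(0.04)] -0.01
[np.float64(0.2), np.float64(0.0), np.float64(0.04)] -0.01
[np.float64(0.2), np.float64(0.0), np.float64(0.04)] -0.01
ring px [243.39886062 211.60907227] flask bottom/top px if at TCP [array([245.22930397, 199.43510785]), array([244.09365865, 169.72679487]), array([243.8376212, 163.0288933])]
```

View pics/i.png

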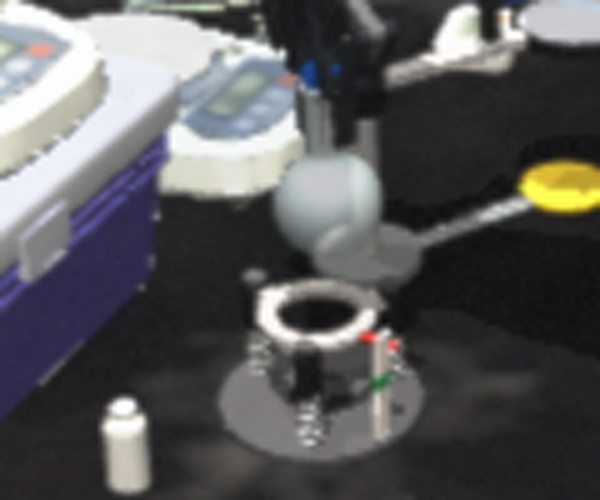

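The flask hangs straight above and slightly behind the ring: its bulb is at crop (328,205) and the ring at (317,312), as predicted. I'll centre it, then lower it.

{"api": "arm_command", "payload": {
  "deltas": [
    {"linear":[0,0.03,0.1],"rotation":[0,-0.06,-0.04],"jaw":1},
    {"linear":[0,0,0.1],"rotation":[0,-0.05,-0.04],"jaw":1},
    {"linear":[0,0,0.02],"rotation":[0,0,0],"jaw":1},
    {"linear":[0.15,0,0],"rotation":[0,0,0],"jaw":1},
    {"linear":[0.2,0,0],"rotation":[0,0,0],"jaw":1},
    {"linear":[0.2,0,0],"rotation":[0,0,0],"jaw":1},
    {"linear":[0.2,0,0],"rotation":[0,0,0],"jaw":1},
    {"linear":[0.15,0,0],"rotation":[0,0,0],"jaw":1},
    {"linear":[0.05,0,0],"rotation":[0,0,0],"jaw":1},
    {"linear":[0,0,0],"rotation":[0,0,0],"jaw":1}
  ]
}}

```text
clock: 16.9
tool_pos: [0.494, 0.0669, 0.1458]
orientation: [1.809, 1.569, 2.822]
force: [-0.7, 0.3, -1.8]
width: 0.276
```

```bash
python3 - <<'E'
from h import *
tilt()
rows((.495,.064,.134),148,1)
E
```

```text
tilt fix (share of 5deg, tool axes) [ 0.   -0.   -0.02] F [-0.7  0.3 -1.8] pos [0.494  0.0669 0.1458] psi 148.0 w 0.276
n 1 world d [ 0.001  -0.0029 -0.0118] dpsi -0.0 tilt 0.1
[np.float64(0.29), np.float64(-0.06), np.float64(-0.05)] 0.01
```

{"api": "arm_command", "payload": {
  "deltas": [
    {"linear":[0.05,-0.04,-0.04],"rotation":[0,0,0],"jaw":1},
    {"linear":[0.05,0,0],"rotation":[0,0,0],"jaw":1},
    {"linear":[0.05,0,0],"rotation":[0,0,0],"jaw":1},
    {"linear":[0.05,0,0],"rotation":[0,0,0],"jaw":1},
    {"linear":[0.05,0,0],"rotation":[0,0,0],"jaw":1},
    {"linear":[0.05,0,0],"rotation":[0,0,0],"jaw":1},
    {"linear":[0.05,0,0],"rotation":[0,0,0],"jaw":1},
    {"linear":[0.05,0,0],"rotation":[0,0,0],"jaw":1},
    {"linear":[0,0,0],"rotation":[0,0,0],"jaw":1},
    {"linear":[0,0,0],"rotation":[0,0,0],"jaw":1}
  ]
}}

```text
clock: 18.15
tool_pos: [0.4964, 0.0642, 0.1307]
orientation: [-1.015, 1.567, -0.003]
force: [-0.2, -0.7, 3.2]
width: 0.277
```

```bash
python3 - <<'E'
from h import *
tilt()
E
```

```text
tilt fix (share of 5deg, tool axes) [0.   0.02 0.03] F [-0.2 -0.7  3.2] pos [0.4964 0.0642 0.1307] psi 148.0 w 0.277
```

Contact is at about 5 N, just past the spring preload. I'll press a further 16 mm gently.

{"api": "arm_command", "payload": {
  "deltas": [
    {"linear":[0.05,0,0],"rotation":[0,0,0],"jaw":1},
    {"linear":[0.05,0,0],"rotation":[0,0,0],"jaw":1},
    {"linear":[0.05,0,0],"rotation":[0,0,0],"jaw":1},
    {"linear":[0.05,0,0],"rotation":[0,0,0],"jaw":1},
    {"linear":[0.05,0,0],"rotation":[0,0,0],"jaw":1},
    {"linear":[0.05,0,0],"rotation":[0,0,0],"jaw":1},
    {"linear":[0.04,0,0],"rotation":[0,0,0],"jaw":1},
    {"linear":[0,0,0],"rotation":[0,0,0],"jaw":1},
    {"linear":[0,0,0],"rotation":[0,0,0],"jaw":1},
    {"linear":[0,0,0],"rotation":[0,0,0],"jaw":1}
  ]
}}

```text
clock: 19.4
tool_pos: [0.497, 0.0642, 0.1177]
orientation: [-1.054, 1.565, -0.042]
force: [-0.3, -0.4, 7.4]
width: 0.279
```

```bash
python3 - <<'E'
from h import *
tilt()
a=snap('scene');b=snap('top')
h=cv2.cvtColor(a[0],cv2.COLOR_BGR2HSV)[200:250,225:275]
for n,lo,hi in(('green',(45,80,40),(80,255,255)),('red',(0,150,80),(6,255,255)),('red2',(174,150,80),(180,255,255))):
    p=np.argwhere(cv2.inRange(h,lo,hi)); print(n,len(p),p.mean(0)[::-1]+[225,200] if len(p) else '')
cv2.imwrite('pics/j.png',cv2.resize(a[0][150:240,200:300],None,fx=6,fy=6,interpolation=cv2.INTER_CUBIC))
E
```

```text
tilt fix (share of 5deg, tool axes) [-0.    0.03  0.06] F [-0.3 -0.4  7.4] pos [0.497  0.0642 0.1177] psi 148.0 w 0.279
green 7 [255.71428571 225.85714286]
red 4 [255.75 222.25]
red2 0
```

View pics/j.png

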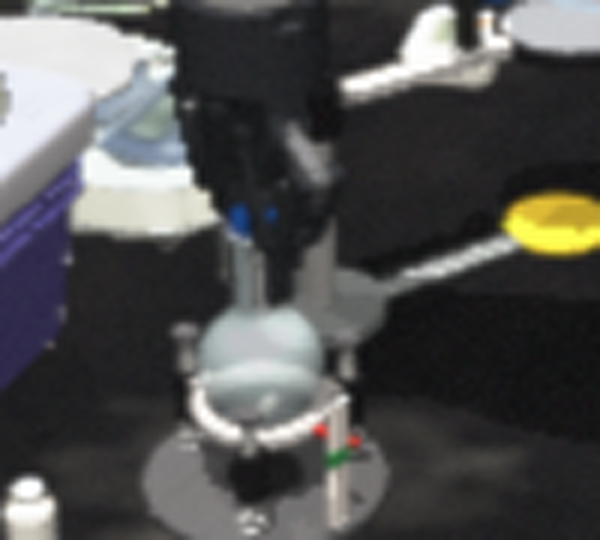

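The flask sits in the ring. The red pointer at crop (337,436) has dropped about 4.6 px, or 16 mm, and the force gives 15.7 mm. The plate and pointer have a constant parallax in this view. I'll press about 2.5 mm more.

{"api": "arm_command", "payload": {
  "deltas": [
    {"linear":[0.03,0,0],"rotation":[0,0,0],"jaw":1},
    {"linear":[0.03,0,0],"rotation":[0,0,0],"jaw":1},
    {"linear":[0,0,0],"rotation":[0,0,0],"jaw":1},
    {"linear":[0,0,0],"rotation":[0,0,0],"jaw":1},
    {"linear":[0,0,0],"rotation":[0,0,0],"jaw":1},
    {"linear":[0,0,0],"rotation":[0,0,0],"jaw":1},
    {"linear":[0,0,0],"rotation":[0,0,0],"jaw":1},
    {"linear":[0,0,0],"rotation":[0,0,0],"jaw":1},
    {"linear":[0,0,0],"rotation":[0,0,0],"jaw":1},
    {"linear":[0,0,0],"rotation":[0,0,0],"jaw":1}
  ]
}}

```text
clock: 20.75
tool_pos: [0.4971, 0.0642, 0.1173]
orientation: [-1.046, 1.562, -0.033]
force: [-0.8, -1.2, 7.9]
width: 0.276
```

```bash
python3 - <<'E'
from h import *
tilt()
a=snap('scene')
print('px per mm',proj(a,(.44,.064,.07))[1]-proj(a,(.44,.064,.08))[1])
cv2.imwrite('pics/k.png',cv2.resize(a[0][150:240,200:300],None,fx=6,fy=6,interpolation=cv2.INTER_CUBIC))
tilt()
E
```

```text
tilt fix (share of 5deg, tool axes) [-0.    0.05  0.09] F [-0.8 -1.2  7.9] pos [0.4971 0.0642 0.1173] psi 148.0 w 0.276
px per mm 2.766483558972368
tilt fix (share of 5deg, tool axes) [0.   0.05 0.09] F [-1.2 -0.7  7.5] pos [0.4971 0.0642 0.1174] psi 148.0 w 0.276
```

View pics/k.png

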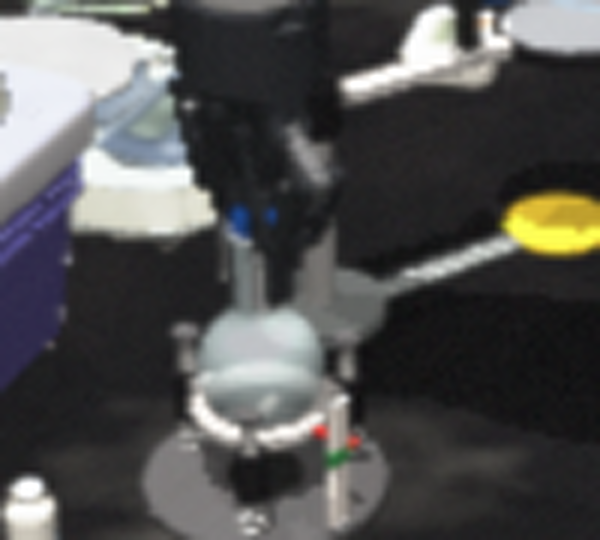

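{"api": "arm_command", "payload": {
  "deltas": [
    {"linear":[0.04,0,0],"rotation":[0,0.03,0.05],"jaw":1},
    {"linear":[0.04,0,0],"rotation":[0,0,0],"jaw":1},
    {"linear":[0.02,0,0],"rotation":[0,0,0],"jaw":1},
    {"linear":[0.01,0,0],"rotation":[0,0,0],"jaw":1},
    {"linear":[0.01,0,0],"rotation":[0,0,0],"jaw":1},
    {"linear":[0.01,0,0],"rotation":[0,0,0],"jaw":1},
    {"linear":[0.01,0,0],"rotation":[0,0,0],"jaw":1},
    {"linear":[0.01,0,0],"rotation":[0,0,0],"jaw":1},
    {"linear":[0.01,0,0],"rotation":[0,0,0],"jaw":1},
    {"linear":[0.01,0,0],"rotation":[0,0,0],"jaw":1}
  ]
}}

```text
clock: 22.05
tool_pos: [0.4972, 0.0642, 0.1131]
orientation: [-1.092, 1.563, -0.079]
force: [-0.4, -0.3, 9.3]
width: 0.277
```

```bash
python3 - <<'E'
from h import *
F=[]
for i in range(5):
    tilt(); a=snap('scene')
h=cv2.cvtColor(a[0],cv2.COLOR_BGR2HSV)[200:250,225:275]
p=np.argwhere(cv2.inRange(h,(0,120,80),(8,255,255))|cv2.inRange(h,(172,120,80),(180,255,255)));print('red',p.mean(0)[::-1]+[225,200],len(p))
A=cv2.cvtColor(cv2.imread('pics/a.png'),cv2.COLOR_BGR2HSV)[200:250,225:275]
p=np.argwhere(cv2.inRange(A,(0,120,80),(8,255,255))|cv2.inRange(A,(172,120,80),(180,255,255)));print('red0',p.mean(0)[::-1]+[225,200],len(p))
E
```

```text
tilt fix (share of 5deg, tool axes) [0.   0.04 0.08] F [-0.4 -0.3  9.3] pos [0.4972 0.0642 0.1131] psi 148.0 w 0.277
tilt fix (share of 5deg, tool axes) [-0.    0.04  0.08] F [-0.9 -1.6  8.8] pos [0.4972 0.0642 0.1131] psi 148.0 w 0.274
tilt fix (share of 5deg, tool axes) [-0.    0.04  0.08] F [-1.7 -0.4  9.9] pos [0.4972 0.0642 0.1131] psi 148.0 w 0.274
tilt fix (share of 5deg, tool axes) [-0.    0.04  0.08] F [-0.8 -0.8  8.5] pos [0.4972 0.0642 0.1131] psi 148.0 w 0.278
tilt fix (share of 5deg, tool axes) [-0.    0.04  0.08] F [-1.3 -0.7  9.3] pos [0.4972 0.0642 0.1131] psi 148.0 w 0.276
red [256.         223.71428571] 7
red0 [254.375 217.25 ] 8
```

The estimates are now about 21 mm (force 21, geometry 21, pointer 23), so I'll ease up 3 mm.

{"api": "arm_command", "payload": {
  "deltas": [
    {"linear":[-0.03,0,0],"rotation":[0,0.03,0.05],"jaw":1},
    {"linear":[-0.03,0,0],"rotation":[0,0,0],"jaw":1},
    {"linear":[0.01,0,0],"rotation":[0,0,0],"jaw":1},
    {"linear":[0,0,0],"rotation":[0,0,0],"jaw":1},
    {"linear":[0,0,0],"rotation":[0,0,0],"jaw":1},
    {"linear":[0,0,0],"rotation":[0,0,0],"jaw":1},
    {"linear":[0,0,0],"rotation":[0,0,0],"jaw":1},
    {"linear":[0,0,0],"rotation":[0,0,0],"jaw":1},
    {"linear":[0,0,0],"rotation":[0,0,0],"jaw":1},
    {"linear":[0,0,0],"rotation":[0,0,0],"jaw":1}
  ]
}}

```text
clock: 23.55
tool_pos: [0.4971, 0.0642, 0.1174]
orientation: [-1.193, 1.566, -0.18]
force: [-1.5, -0.2, 7.3]
width: 0.277
```

```bash
python3 - <<'E'
from h import *
F=[];C=[]
def red(im):
    h=cv2.cvtColor(im,cv2.COLOR_BGR2HSV)[205:235,245:268]
    s=(cv2.inRange(h,(0,60,50),(12,255,255))|cv2.inRange(h,(168,60,50),(180,255,255)))>0
    w=s*h[...,1].astype(float); y,x=np.mgrid[205:235,245:268]; return (w*x).sum()/w.sum(),(w*y).sum()/w.sum()
for i in range(8):
    a=snap('scene');F.append(state()[0]['force'][2]);C.append(red(a[0]))
print(np.mean(F),np.mean(C,0));tilt()
print('unpressed',red(cv2.imread('pics/a.png')))
E
```

```text
7.422751497738788 [255.44479195 222.29590622]
tilt fix (share of 5deg, tool axes) [-0.    0.02  0.05] F [-0.7 -0.8  7.7] pos [0.4971 0.0642 0.1173] psi 148.0 w 0.275
unpressed (np.float64(254.98650602409637), np.float64(217.5710843373494))
```

{"api": "arm_command", "payload": {
  "deltas": [
    {"linear":[0.04,0,0],"rotation":[0,0.02,0.04],"jaw":1},
    {"linear":[0.02,0,0],"rotation":[0,0,0],"jaw":1},
    {"linear":[0.005,0,0],"rotation":[0,0,0],"jaw":1},
    {"linear":[0.005,0,0],"rotation":[0,0,0],"jaw":1},
    {"linear":[0.005,0,0],"rotation":[0,0,0],"jaw":1},
    {"linear":[0.005,0,0],"rotation":[0,0,0],"jaw":1},
    {"linear":[0.005,0,0],"rotation":[0,0,0],"jaw":1},
    {"linear":[0.005,0,0],"rotation":[0,0,0],"jaw":1},
    {"linear":[0.005,0,0],"rotation":[0,0,0],"jaw":1},
    {"linear":[0.005,0,0],"rotation":[0,0,0],"jaw":1}
  ]
}}

```text
clock: 25.2
tool_pos: [0.4971, 0.0642, 0.1156]
orientation: [-1.216, 1.567, -0.203]
force: [-0.9, -0.8, 8.2]
width: 0.277
```

```bash
python3 - <<'E'
from h import *
F=[]
for i in range(6): a=snap('scene');F.append(state()[0]['force'][2])
print(np.mean(F));tilt()
cv2.imwrite('pics/l.png',cv2.resize(a[0][140:240,190:310],None,fx=5,fy=5,interpolation=cv2.INTER_CUBIC))
E
```

```text
8.151902458885749
tilt fix (share of 5deg, tool axes) [-0.    0.02  0.04] F [-0.7 -0.5  7.8] pos [0.4971 0.0642 0.1156] psi 148.0 w 0.273
```

View pics/l.png

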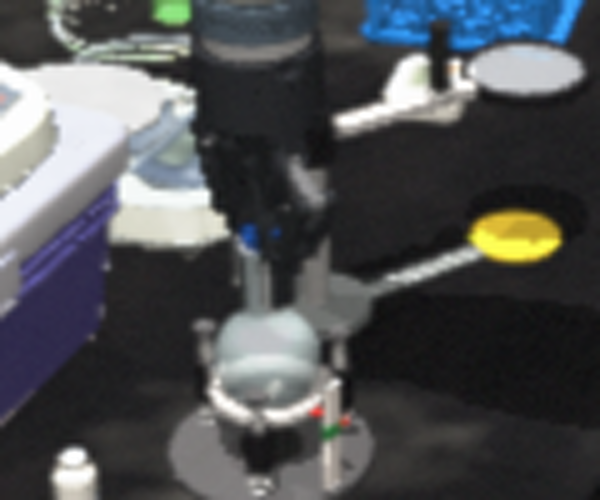

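The picture shows the flask upright in the ring, gripped at the neck, with the pointer at crop (330,417) and the lens over the pad at (525,70). The force and height readings both put the ring about 18 mm down.

```bash
python3 -c "
from workcell import manip
print(manip.close_job())"
```

```text
the job is handed in; nothing more can be done
None
```

I swung the magnifier arm so its lens stands over the yellow pad, then moved the flask from its cork ring into the cradle ring. The job was handed in at about 25 s with the gripper still holding the flask pressed down. `close_job()` reports no verdict, so the numbers below are my own checks.

- **Lens:** it measured about 5 mm from the pad's centre after I released the handle, and it was still over the pad in the last picture.
- **Flask:** it is upright (tool tilt under 0.5°) and within a few mm of the ring's axis. The fingers hold it by the neck with a 50 N grip setting.
- **Ring:** about 18 mm down. The force reading (about 10 N on the ring) and the tool height agreed at the final position. I did not measure the pointer again there.
- **Disagreements:** at intermediate presses the three estimates differed by up to 2 mm. From this camera the pointer appears above the green band because of parallax, so I judged it by how far it had moved. An earlier press went to about 21–23 mm, and I eased it back.
- **Other objects:** I steered the gripper clear of the brown bottle, dropper bottle and timer. The dropper and brown bottle looked undisturbed in the later pictures they appeared in, but I made no final position measurement of any of the three.

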